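# Sort the cleaned tap parts

## Robot

A 7-joint arm with a two-finger parallel gripper is mounted at the origin on the work surface. World frame = base frame: x ahead of the robot, y to its left, z up, the work surface at z = 0. Lengths are in m, angles in rad, forces in N, time in s.
With the tool pointing down it reaches from about 0.4 to 0.75 m from the base axis. Payload 19.5 kg.
Tool frame: the origin (TCP) lies at the very end of the fingers, on their centre line; the grasp point (between the pads) lies 19 mm behind it; z points along the fingers, y is the line along which they close (so a half turn about z gives the same grasp; the last joint's range is limited). The gripper opens to 85 mm and grips with 20 to 120 N. Pads are 22 mm wide; open, the fingers measure 114 mm over their backs; the gripper's body (76 mm by 85 mm) begins 54 mm behind the grasp point. The pads swing forward as they close: fully open they stand 13 mm farther back than shut.
Start: joints at [1.218, 0.707, -0.028, 1.485, 0.022, 0.951, -0.075], TCP at [0.176, -0.547, 0.231] pointing down, gripper open.
Joint ranges: [-2.71, 2.71], [-0.32, 2.16], [-1.57, 1.52], [0, 2.45], [-1.46, 4.6], [0, 2.02], [-2.83, 2.83]. Speed limits (rad/s): [1.89, 1.89, 2.57, 2.57, 3.01, 3.01, 3.01].

## Interface

Orientations are given as a rotation vector (axis times angle).
In Python, from bench import manip, imaging gives the robot as it stands.
- The arm moves only by the shell command python3 -m creep 'ROWS' [OPENING] [FORCE]. ROWS is JSON, a list that holds one entry, the list of rows, each a list of 6 numbers: the shift along the tool's x, y, z in units of 0.15 m (1.0 is 0.15 m), then the turn, a rotation vector about the tool's x, y, z in units of 120 degrees (1.0 is 120 degrees). A call has 1 to 10 rows; each row is the pose to reach, as a shift and turn from the pose commanded when the call began, along the tool's axes at that moment; what a row does not reach only later rows make up. A row lasts 1/8 s, in which the tool goes at most 62.5 mm and 10.7 degrees, less where a joint would pass 70% of its speed; a pose out of reach is approached as far as the arm can. A call with a number of a shift or a turn outside -1 to 1 is refused whole. A call with a gripper value outside its range is refused whole. OPENING is the gripper command: -1 is shut, 1 is fully open, values between are in proportion, set as the call begins (- or left out, the last holds). The fingers move at their own pace and stop on an object; FORCE is the grip in N (left out, the last holds). Time passes only in rows, so rows that repeat a pose let the fingers close. It gives the time, the measured TCP pose, the force, the opening and the grip force at its end, in the units of the state.
- manip.get_obs(): the state, without advancing time (a new reading comes with each control period).
- imaging.capture(name): name is "scene" or "top"; returns a dict with "pixels" (400x640x3 uint8, blue, green, red), "fx", "fy", "cx", "cy" (pixels), "dist_coeffs" ([k1, k2, p1, p2, k3] as OpenCV has them; the pictures are not rectified), "R" (3x3) and "t" (3): a world point X has camera coordinates R X + t. Camera axes: x right, y down, z forward; pixel columns grow to the right and rows downward; lengths in m; the calibration is good to about 2 mm. A picture is of the moment at which its call begins. There is no depth.
- manip.close_job(): hands the job in; it is judged then, once.
The state is a dict: "clock": time; "q": joint angles; "joint_velocities": joint speeds; "joint_torque": joint torques, N m; "tcp_pos": TCP position; "tcp_rot": TCP orientation; "wrist_force": force on the tool from outside, world axes, zero at the start; "ft_torque": the same for the moment, N m; "width": opening from 0.0 (shut) to 1.0 (fully open); "gripper_force": force on a finger pad.
Only numpy, scipy, OpenCV 4.12 (cv2) and the standard library are available. Lean on these libraries where they do the work, as an engineer would, in place of code of your own. Each camera call takes 0.05 s, during which the arm holds its last target. There are 200 camera calls.

## Task

The taps have been cleaned: put their parts away. Lay both black tap levers flat and lengthwise side by side in the shallow oblong tray, put both steel coupling nuts in the round dish, and stand the steel spout upright on its flange inside the square wooden box. Leave the tasting glass standing where it is.

Things in the scene. Friction and masses are not known exactly. Their poses are not given: they have to be found in the camera images.
- lever_a: tap lever, lying flat: black plastic grip with a bright steel round ferrule at one end; 110 mm long along its y axis (ferrule at +y), 22 mm high. Its straight middle, from y = -35 to +25 mm, is 20 mm wide across x (take it there); wider black head (28 mm) at -y, ferrule 18 mm in diameter. About 90 g. Origin: underside, mid-length, table level at the start; z up. Identical to the other lever. It goes in the tray.
- lever_b: tap lever, lying flat: black plastic grip with a bright steel round ferrule at one end; 110 mm long along its y axis (ferrule at +y), 22 mm high. Its straight middle, from y = -35 to +25 mm, is 20 mm wide across x (take it there); wider black head (28 mm) at -y, ferrule 18 mm in diameter. About 90 g. Origin: underside, mid-length, table level at the start; z up. Identical to the other lever. It goes in the tray.
- nut_a: steel coupling nut, lying flat: a thick ring with small dark notches, 48 mm outer diameter, 32 mm hole, 20 mm high, about 80 g. Origin: centre of its underside; axis z, up at the start. Identical to the other nut. It goes in the dish.
- nut_b: steel coupling nut, lying flat: a thick ring with small dark notches, 48 mm outer diameter, 32 mm hole, 20 mm high, about 80 g. Origin: centre of its underside; axis z, up at the start. Identical to the other nut. It goes in the dish.
- spout: steel tap spout standing upright: an upright tube 20 mm in diameter rising from a flange 44 mm in diameter and 12 mm thick at its foot (a collar 28 mm wide up to height 18 mm); 78 mm high in all, about 100 g. Origin: centre of its underside; z up along the tube. It goes in the box.
- tray: fixed shallow oblong aluminium tray, 128 mm (x) by 208 mm (y, its long axis) outside, 22 mm high, walls and floor 4 mm thick, open on top. Origin: centre of its underside, at table level.
- dish: fixed round white dish, 160 mm outer diameter, 35 mm high, upright wall 4 mm thick, flat floor 5 mm thick, open on top. Origin: centre of its underside, at table level.
- box: fixed square open dark wooden box, 130 by 130 mm outside, 50 mm high, walls and floor 5 mm thick. Origin: centre of its underside, at table level; x and y square to its walls.
- glass: empty clear tasting glass standing beyond the tray, dish and box (a taller amber snack jar, 140 mm high, stands near it), 66 mm in diameter at the mouth, 95 mm high; loose, leave it alone. Origin: centre of its underside.
Not all that is in view belongs to the job. Leave any red look-alike of the lever_a alone.

How it is judged:
By the outcome, as a careful person would: the job done as asked, in the order asked, and still so for the second after the job is handed in, with the robot touching nothing.
It also fails if it takes over 128 s, if anything falls off the work surface, if the arm or the gripper's body presses on something with over 40 N, if the wrist force passes 120 N, or if a joint passes its speed limit or range.

## Working session

There is one attempt and no reset: what is moved stays moved. The work goes in short steps, Python scripts to look and compute and a shell command to move; the robot and the scene stay as the last step left them, time stands still between calls to the robot, and variables do not carry over. Pictures are saved under pics/ and viewed, at most 14 in all, crops included, and the job is handed in when it is done.

```bash
ls; mkdir -p pics; python3 - <<'E'
from bench import manip, imaging
import cv2
print(manip.get_obs())
for n in("scene","top"):
    c=imaging.capture(n); cv2.imwrite(f"pics/{n}0.png",c["pixels"])
    print({k:v for k,v in c.items() if k!="pixels"})
E
```

```text
pics
{'clock': 0.0, 'q': array([ 1.21829235,  0.70709845, -0.02764419,  1.48499337,  0.02202422,
        0.95086597, -0.07552836]), 'joint_velocities': array([ 0.00090531,  0.00073099,  0.00081718,  0.00131751, -0.00042168,
       -0.00111766,  0.00087068]), 'joint_torque': array([-1.82237159e-04, -8.83214164e+01,  1.23442389e+00, -2.36162174e+01,
        1.69295899e-02,  6.66915686e-03,  2.09326299e-05]), 'tcp_pos': array([ 0.17577843, -0.54720828,  0.23083115]), 'tcp_rot': array([-3.10270230e+00, -4.86095572e-01,  3.12046844e-04]), 'wrist_force': array([ 0.28440625, -0.30685899,  0.26678265]), 'ft_torque': array([ 0.02040902, -0.02236193, -0.01491738]), 'gripper_force': 0.0, 'width': 0.9974027518790481}
{'fx': 488.8809878360612, 'fy': 488.8809878360612, 'cx': 310.6481749378571, 'cy': 196.97369355025674, 'dist_coeffs': array([-0.10557753,  0.        ,  0.        ,  0.        ,  0.        ]), 'R': array([[-0.36897248,  0.9291958 ,  0.02131852],
       [ 0.5448774 ,  0.23483247, -0.80496107],
       [-0.75297273, -0.2853925 , -0.59294451]]), 't': array([ 0.12812225, -0.28442032,  1.68221164])}
{'fx': 437.45421057993093, 'fy': 437.45421057993093, 'cx': 313.6770774346525, 'cy': 192.7540853481716, 'dist_coeffs': array([0.00509612, 0.        , 0.        , 0.        , 0.        ]), 'R': array([[-0.02368474, -0.9996683 , -0.0101158 ],
       [-0.99111873,  0.0248042 , -0.13064616],
       [ 0.13085374,  0.00693164, -0.99137745]]), 't': array([0.07343589, 0.50953677, 1.04946031])}
```

View pics/scene0.png

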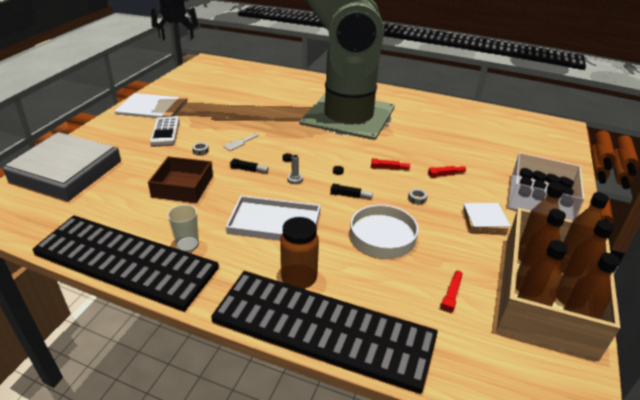

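View pics/top0.png

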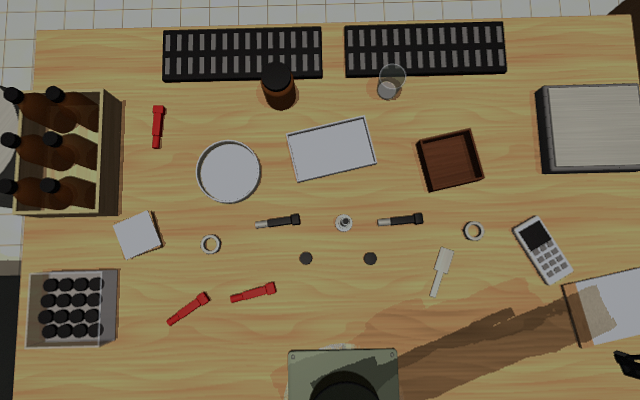

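The scene picture shows levers at (248,166) and (350,191), nuts at (201,148) and (418,196), and the spout at (295,170). In the top view the levers are at (277,221) and (400,219), nuts at (210,244) and (473,231), spout at (343,222), dish at (229,172), tray at (331,149) and box at (450,160). I'll enlarge both.

```bash
python3 - <<'E'
import cv2
a=cv2.imread("pics/top0.png")[110:260,190:490]; b=cv2.imread("pics/scene0.png")[130:260,140:440]
cv2.imwrite("pics/topc.png",cv2.resize(a,None,fx=2.6,fy=2.6,interpolation=cv2.INTER_CUBIC))
cv2.imwrite("pics/scenec.png",cv2.resize(b,None,fx=2.6,fy=2.6,interpolation=cv2.INTER_CUBIC))
E
```

```text
(no output)
```

View pics/topc.png

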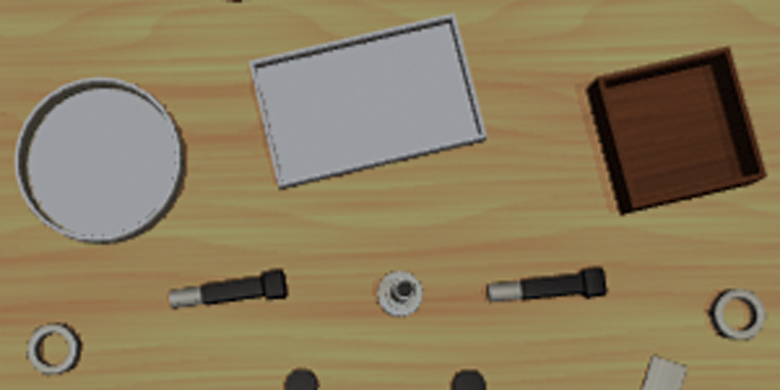

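View pics/scenec.png

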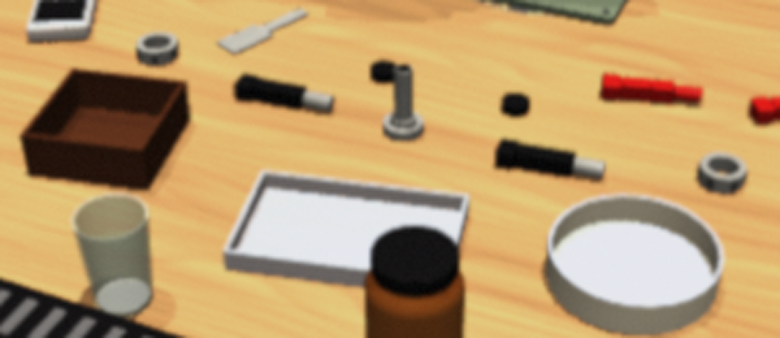

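The crops show both levers with the ferrule toward +y, heads toward -y. The spout is standing, and all three containers are clear. I'll triangulate the matching points.

```bash
cat > h.py <<'E'
import numpy as np, cv2
from bench import manip, imaging
from scipy.spatial.transform import Rotation as Rn
CAM={n:imaging.capture(n) for n in("scene","top")}
def K(c): return np.array([[c["fx"],0,c["cx"]],[0,c["fy"],c["cy"]],[0,0,1]])
def und(n,p):
    c=CAM[n]; return cv2.undistortPoints(np.array([[p]],float),K(c),c["dist_coeffs"])[0,0]
def tri(pt,ps):
    P=[np.c_[CAM[n]["R"],CAM[n]["t"]] for n in("top","scene")]
    X=cv2.triangulatePoints(P[0],P[1],und("top",pt),und("scene",ps)).ravel(); return X[:3]/X[3]
def ray(n,p,z):
    c=CAM[n]; d=c["R"].T@np.r_[und(n,p),1]; o=-c["R"].T@c["t"]; return o+d*(z-o[2])/d[2]
def full(p,off,s): return (np.array(p)+.5)/s-.5+np.array(off)
E
python3 - <<'E'
from h import *
np.set_printoptions(precision=4,suppress=True)
T=lambda p:full(p,(190,110),2.6); S=lambda p:full(p,(140,130),2.6)
L={"dish":((100.5,160),(634,243)),"trayFR":((455,15),(226,256)),"trayNR":((485,138),(263,173)),"trayNL":((280,188),(468,195)),
"boxFR":((730,48),(25,137)),"boxNR":((765,177),(75,72)),"boxNL":((622,213),(187,82)),
"nutL":((54,349),(722,167)),"nutR":((737,314),(157,45)),"LLferr":((170,298),(603,168)),"LLhead":((286,283),(500,155)),
"LRferr":((487,291),(332,102)),"LRhead":((605,280),(238,88)),"spTop":((405,289),(403,68)),"spFl":((400,294),(403,124))}
for k,(a,b) in L.items(): print(k,tri(T(a),S(b)),"top@.02",ray("top",T(a),.02)[:2])
print("trayFL top@.022",ray("top",T((250,64)),.022)); print("dish@.035",ray("top",T((100.5,160)),.035),[ray("top",T(L[k][0]),.05)[:2] for k in("boxFR","boxNR","boxNL")],ray("top",T((598,78)),.05))
E
```

```text
dish [0.5703 0.2729 0.0353] top@.02 [0.5733 0.2756]
trayFR [ 0.7105 -0.0733  0.0145] top@.02 [ 0.7096 -0.0744]
trayNR [ 0.5861 -0.0993  0.0168] top@.02 [ 0.5854 -0.0987]
trayNL [0.5416 0.1014 0.0186] top@.02 [0.5413 0.1015]
boxFR [ 0.6603 -0.3299  0.0456] top@.02 [ 0.6689 -0.342 ]
boxNR [ 0.5357 -0.3559  0.0437] top@.02 [ 0.5402 -0.3666]
boxNL [ 0.5076 -0.2252  0.0453] top@.02 [ 0.5087 -0.2272]
nutL [0.3917 0.3209 0.0154] top@.02 [0.3917 0.3195]
nutR [ 0.4097 -0.333   0.0134] top@.02 [ 0.4093 -0.3303]
LLferr [0.4381 0.2092 0.013 ] top@.02 [0.4375 0.2087]
LLhead [0.4495 0.1    0.0058] top@.02 [0.4491 0.0974]
LRferr [ 0.4373 -0.0954  0.0128] top@.02 [ 0.4368 -0.0943]
LRhead [ 0.4449 -0.209   0.0068] top@.02 [ 0.4446 -0.2072]
spTop [ 0.4369 -0.0124  0.076 ] top@.02 [ 0.4406 -0.0162]
spFl [ 0.4368 -0.0121  0.0062] top@.02 [ 0.436  -0.0113]
trayFL top@.022 [0.6648 0.1285 0.022 ]
dish@.035 [0.5705 0.2725 0.035 ] [array([ 0.6606, -0.3311]), array([ 0.5355, -0.355 ]), array([ 0.5048, -0.2194])] [ 0.6347 -0.2042  0.05  ]
```

```bash
cat > w.py <<'E'
# usage: python3 w.py x,y,z,yawdeg ...  : prints rows for each leg (frame = pose at start of the leg, assumed reached)
import sys, numpy as np
from bench import manip
from scipy.spatial.transform import Rotation as Rn
o=manip.get_obs(); p=np.array(o["tcp_pos"]); R=Rn.from_rotvec(o["tcp_rot"])
yv=R.as_matrix()[:,1]; print("now",np.round(p,4),"yaw_y",round(np.degrees(np.arctan2(yv[1],yv[0])),2),"t",round(o["clock"],2))
for a in sys.argv[1:]:
    x,y,z,w=map(float,a.split(",")); w=np.radians(w)
    Y=np.array([np.cos(w),np.sin(w),0]); Z=np.array([0,0,-1.]); Rt=Rn.from_matrix(np.c_[np.cross(Y,Z),Y,Z])
    s=R.as_matrix().T@(np.array([x,y,z])-p)/.15; r=(R.inv()*Rt).as_rotvec()/np.radians(120)
    print(a,"->",[float(round(v,3)+0) for v in np.r_[s,r]]); p=np.array([x,y,z]);R=Rt
E
python3 - <<'E'
from h import *
print("jar lid@.14",ray("top",(277,76),.14),"jar base scene",ray("scene",(299,280),0))
print("glass mouth@.095",ray("top",(392,77),.095),"base",ray("top",(387,91),0))
E
python3 w.py .27,-.43,.2,-50 .34,-.31,.17,-25 .40,-.21,.14,4 .441,-.152,.09,4 .441,-.152,.004,4
```

```text
jar lid@.14 [0.77169063 0.13865366 0.14      ] jar base scene [7.86206293e-01 1.47346885e-01 1.11022302e-16]
glass mouth@.095 [ 0.78009564 -0.13509246  0.095     ] base [ 0.78058371 -0.13788022  0.        ]
now [ 0.1758 -0.5474  0.2311] yaw_y -72.2 t 0.3
.27,-.43,.2,-50 -> [0.837, -0.553, 0.208, 0.0, 0.0, -0.185]
.34,-.31,.17,-25 -> [0.872, -0.313, 0.2, 0.0, 0.0, -0.208]
.40,-.21,.14,4 -> [0.773, 0.081, 0.2, 0.0, 0.0, -0.242]
.441,-.152,.09,4 -> [0.367, 0.3, 0.333, 0.0, 0.0, 0.0]
.441,-.152,.004,4 -> [0.0, 0.0, 0.573, 0.0, 0.0, 0.0]
```

```bash

python3 -m creep '[[[0.837,-0.553,0.208,0,0,-0.185],[0.837,-0.553,0.208,0,0,-0.185],[0.837,-0.553,0.208,0,0,-0.185],[0.837,-0.553,0.208,0,0,-0.185],[0.837,-0.553,0.208,0,0,-0.185]]]' 0.2 60
python3 -m creep '[[[0.872,-0.313,0.2,0,0,-0.208],[0.872,-0.313,0.2,0,0,-0.208],[0.872,-0.313,0.2,0,0,-0.208],[0.872,-0.313,0.2,0,0,-0.208],[0.872,-0.313,0.2,0,0,-0.208]]]'
python3 -m creep '[[[0.773,0.081,0.2,0,0,-0.242],[0.773,0.081,0.2,0,0,-0.242],[0.773,0.081,0.2,0,0,-0.242],[0.773,0.081,0.2,0,0,-0.242],[0.773,0.081,0.2,0,0,-0.242],[0.773,0.081,0.2,0,0,-0.242]]]'
python3 w.py .441,-.152,.09,4 .441,-.152,.004,4
```

```text
clock: 0.92
tcp_pos: [0.2696, -0.4307, 0.2002]
tcp_rot: [2.952, 1.073, -0.001]
wrist_force: [0.6, -0.4, -1.2]
width: 0.603
gripper_force: 0.0
clock: 1.55
tcp_pos: [0.3393, -0.3116, 0.1703]
tcp_rot: [2.653, 1.682, -0.001]
wrist_force: [-0.4, -0.7, 0.1]
width: 0.6
gripper_force: 0.0
clock: 2.3
tcp_pos: [0.3998, -0.2109, 0.1403]
tcp_rot: [2.146, 2.294, -0.0]
wrist_force: [0.8, 0.9, -0.5]
width: 0.598
gripper_force: 0.0
now [ 0.3998 -0.2109  0.1403] yaw_y 3.8 t 2.3
.441,-.152,.09,4 -> [0.374, 0.3, 0.335, 0.0, 0.0, -0.002]
.441,-.152,.004,4 -> [0.0, 0.0, 0.573, 0.0, 0.0, 0.0]
```

```bash

python3 -m creep '[[[0.373,0.3,0.335,0,0,0],[0.373,0.3,0.335,0,0,0],[0.373,0.3,0.335,0,0,0],[0.373,0.3,0.335,0,0,0]]]'
python3 -m creep '[[[0,0,0.3,0,0,0],[0,0,0.5,0,0,0],[0,0,0.57,0,0,0],[0,0,0.57,0,0,0],[0,0,0.57,0,0,0]]]'
python3 - <<'E'
from h import *
for n,(x0,y0,x1,y1) in {"top":(360,180,460,250),"scene":(200,120,330,211)}.items():
    a=cv2.resize(CAM[n]["pixels"][y0:y1,x0:x1],(390,273),interpolation=cv2.INTER_CUBIC); cv2.imwrite(f"/tmp/{n}.png",a)
cv2.imwrite("pics/g1.png",np.hstack([cv2.imread("/tmp/top.png"),cv2.imread("/tmp/scene.png")]))
E
```

```text
clock: 2.8
tcp_pos: [0.4407, -0.1521, 0.0903]
tcp_rot: [2.144, 2.296, -0.001]
wrist_force: [-0.1, -0.3, 0.5]
width: 0.601
gripper_force: 0.0
clock: 3.42
tcp_pos: [0.4414, -0.1516, 0.0055]
tcp_rot: [2.142, 2.296, 0.001]
wrist_force: [-0.1, 0.7, 0.8]
width: 0.6
gripper_force: 0.0
```

View pics/g1.png

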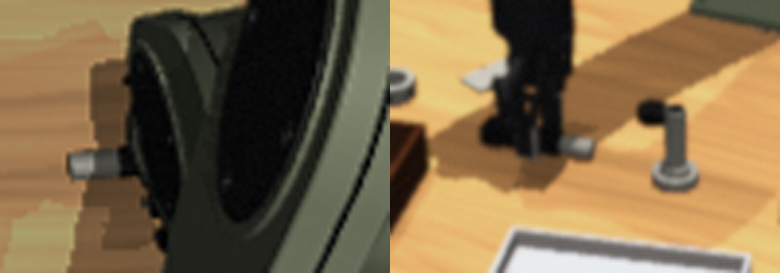

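```bash

python3 -m creep '[[[0,0,0,0,0,0],[0,0,0,0,0,0],[0,0,0,0,0,0],[0,0,0,0,0,0],[0,0,0,0,0,0],[0,0,0,0,0,0]]]' -1 50
python3 -m creep '[[[0,0,-0.2,0,0,0],[0,0,-0.5,0,0,0],[0,0,-0.8,0,0,0],[0,0,-0.8,0,0,0]]]'
python3 w.py .55,-.06,.125,12.5 .6528,.020,.08,12.5 .6528,.020,.011,12.5
```

```text
clock: 4.28
tcp_pos: [0.4412, -0.1512, 0.0048]
tcp_rot: [2.142, 2.297, 0.0]
wrist_force: [-0.7, -0.3, 11.4]
width: 0.217
gripper_force: 49.1
clock: 4.78
tcp_pos: [0.442, -0.1516, 0.1269]
tcp_rot: [2.141, 2.294, 0.003]
wrist_force: [0.3, -0.6, -2.0]
width: 0.219
gripper_force: 49.6
now [ 0.442  -0.1516  0.1269] yaw_y 3.97 t 4.78
.55,-.06,.125,12.5 -> [0.559, 0.761, 0.015, 0.002, 0.001, -0.071]
.6528,.020,.08,12.5 -> [0.372, 0.785, 0.3, 0.0, 0.0, 0.0]
.6528,.020,.011,12.5 -> [0.0, 0.0, 0.46, 0.0, 0.0, 0.0]
```

```bash

python3 -m creep '[[[0.3,0.4,0,0,0,-0.071],[0.56,0.76,0.015,0,0,-0.071],[0.56,0.76,0.015,0,0,-0.071],[0.56,0.76,0.015,0,0,-0.071],[0.56,0.76,0.015,0,0,-0.071]]]'
python3 -m creep '[[[0.2,0.4,0.1,0,0,0],[0.372,0.785,0.2,0,0,0],[0.372,0.785,0.3,0,0,0],[0.372,0.785,0.3,0,0,0],[0.372,0.785,0.3,0,0,0]]]'
python3 w.py .6528,.020,.011,12.5
python3 - <<'E'
from h import *
cv2.imwrite("pics/p1.png",cv2.resize(CAM["scene"]["pixels"][130:260,180:380],None,fx=3.5,fy=3.5,interpolation=cv2.INTER_CUBIC))
E
```

```text
clock: 5.4
tcp_pos: [0.548, -0.0604, 0.1217]
tcp_rot: [-1.967, -2.449, 0.002]
wrist_force: [-0.3, -0.1, -0.7]
width: 0.223
gripper_force: 49.6
clock: 6.02
tcp_pos: [0.6512, 0.019, 0.0778]
tcp_rot: [1.967, 2.449, -0.001]
wrist_force: [-0.8, -0.7, -0.7]
width: 0.22
gripper_force: 49.6
now [0.6512 0.019  0.0778] yaw_y 12.44 t 6.03
.6528,.020,.011,12.5 -> [0.004, 0.012, 0.445, 0.0, 0.0, 0.0]
```

View pics/p1.png

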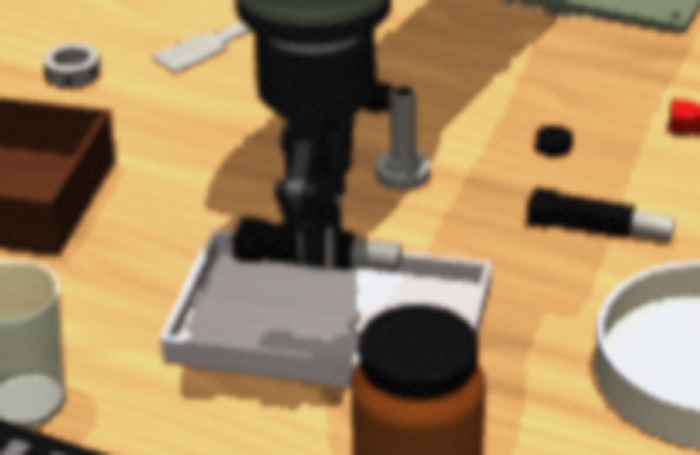

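Lever A is held level above the tray (head at crop (255,240), ferrule at (385,253)). Next I lower and release it.

```bash

python3 -m creep '[[[0,0,0.25,0,0,0],[0,0.01,0.38,0,0,0],[0,0.01,0.43,0,0,0],[0,0.01,0.445,0,0,0],[0,0.01,0.445,0,0,0]]]'
python3 -m creep '[[[0,0,0,0,0,0],[0,0,0,0,0,0],[0,0,0,0,0,0],[0,0,-0.05,0,0,0],[0,0,-0.3,0,0,0],[0,0,-0.7,0,0,0],[0,0,-0.7,0,0,0]]]' -0.2
python3 w.py .54,.08,.12,6 .4436,.154,.1,6 .4436,.154,.008,6
```

```text
clock: 6.75
tcp_pos: [0.6536, 0.021, 0.0111]
tcp_rot: [1.966, 2.45, 0.001]
wrist_force: [-0.6, -0.1, -1.6]
width: 0.22
gripper_force: 49.6
clock: 7.62
tcp_pos: [0.6551, 0.0212, 0.1202]
tcp_rot: [1.963, 2.446, 0.008]
wrist_force: [0.5, 0.0, -0.8]
width: 0.4
gripper_force: 0.0
now [0.6551 0.0212 0.1202] yaw_y 12.51 t 7.62
.54,.08,.12,6 -> [0.549, -0.664, -0.003, 0.003, 0.0, 0.054]
.4436,.154,.1,6 -> [0.558, -0.588, 0.133, 0.0, 0.0, 0.0]
.4436,.154,.008,6 -> [0.0, 0.0, 0.613, 0.0, 0.0, 0.0]
```

```bash

python3 -m creep '[[[0.3,-0.33,0,0,0,0.054],[0.549,-0.664,0,0,0,0.054],[0.549,-0.664,0,0,0,0.054],[0.549,-0.664,0,0,0,0.054],[0.549,-0.664,0,0,0,0.054]]]' 0.2
python3 -m creep '[[[0.3,-0.3,0.05,0,0,0],[0.558,-0.588,0.133,0,0,0],[0.558,-0.588,0.133,0,0,0],[0.558,-0.588,0.133,0,0,0],[0.558,-0.588,0.133,0,0,0]]]'
python3 w.py .4436,.154,.008,6
python3 - <<'E'
from h import *
a=cv2.resize(CAM["scene"]["pixels"][130:260,200:400],(600,390),interpolation=cv2.INTER_CUBIC)
b=cv2.resize(CAM["top"]["pixels"][110:200,280:390],(220,180),interpolation=cv2.INTER_CUBIC); a[:180,380:]=b
cv2.imwrite("pics/p2.png",a)
E
```

```text
clock: 8.25
tcp_pos: [0.5392, 0.0791, 0.1152]
tcp_rot: [2.102, 2.334, 0.001]
wrist_force: [-0.0, 0.6, -0.7]
width: 0.599
gripper_force: 0.0
clock: 8.88
tcp_pos: [0.4427, 0.1528, 0.0954]
tcp_rot: [2.103, 2.333, 0.001]
wrist_force: [0.3, -0.3, -0.4]
width: 0.602
gripper_force: 0.0
now [0.4427 0.1528 0.0954] yaw_y 5.92 t 8.88
.4436,.154,.008,6 -> [0.007, 0.006, 0.583, 0.0, 0.0, -0.001]
```

View pics/p2.png

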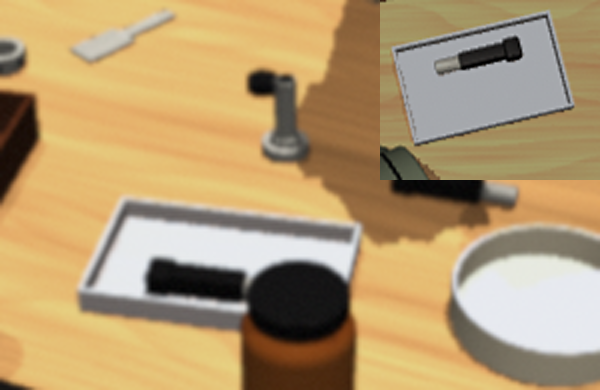

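Lever A lies flat and parallel in the far half of the tray (inset, centre about (478,56)). Lever B is next.

```bash

python3 -m creep '[[[0,0,0.3,0,0,0],[0.007,0.006,0.5,0,0,0],[0.007,0.006,0.583,0,0,0],[0.007,0.006,0.583,0,0,0]]]'
python3 -m creep '[[[0,0,0,0,0,0],[0,0,0,0,0,0],[0,0,0,0,0,0],[0,0,0,0,0,0],[0,0,0,0,0,0],[0,0,0,0,0,0]]]' -1 50
python3 -m creep '[[[0,0,-0.2,0,0,0],[0,0,-0.5,0,0,0],[0,0,-0.8,0,0,0],[0,0,-0.8,0,0,0]]]'
python3 w.py .52,.08,.12,12.5 .598,.008,.08,12.5 .598,.008,.014,12.5
```

```text
clock: 9.48
tcp_pos: [0.4424, 0.1546, 0.0079]
tcp_rot: [-2.102, -2.335, 0.001]
wrist_force: [0.1, 0.6, -0.3]
width: 0.6
gripper_force: 0.0
clock: 10.22
tcp_pos: [0.443, 0.1549, 0.009]
tcp_rot: [2.101, 2.335, 0.003]
wrist_force: [-0.2, -1.0, 11.1]
width: 0.219
gripper_force: 48.9
clock: 10.72
tcp_pos: [0.4436, 0.155, 0.1311]
tcp_rot: [2.1, 2.333, 0.007]
wrist_force: [-1.0, 1.1, -2.1]
width: 0.222
gripper_force: 50.0
now [0.4436 0.155  0.1311] yaw_y 6.01 t 10.72
.52,.08,.12,12.5 -> [-0.551, 0.454, 0.075, 0.002, -0.001, -0.054]
.598,.008,.08,12.5 -> [-0.581, 0.404, 0.267, 0.0, 0.0, 0.0]
.598,.008,.014,12.5 -> [0.0, 0.0, 0.44, 0.0, 0.0, 0.0]
```

```bash

python3 -m creep '[[[-0.3,0.25,0,0,0,-0.054],[-0.551,0.454,0.075,0,0,-0.054],[-0.551,0.454,0.075,0,0,-0.054],[-0.551,0.454,0.075,0,0,-0.054],[-0.551,0.454,0.075,0,0,-0.054]]]'
python3 -m creep '[[[-0.3,0.2,0.1,0,0,0],[-0.581,0.404,0.25,0,0,0],[-0.581,0.404,0.25,0,0,0],[-0.581,0.404,0.25,0,0,0],[-0.581,0.404,0.25,0,0,0]]]'
python3 w.py .598,.008,.0135,12.5
```

```text
clock: 11.35
tcp_pos: [0.5184, 0.0807, 0.1168]
tcp_rot: [-1.964, -2.452, -0.0]
wrist_force: [0.7, 0.1, -1.5]
width: 0.219
gripper_force: 49.9
clock: 11.98
tcp_pos: [0.5966, 0.0092, 0.0798]
tcp_rot: [1.964, 2.452, 0.001]
wrist_force: [0.3, -0.0, -2.1]
width: 0.223
gripper_force: 50.0
now [0.5966 0.0092 0.0798] yaw_y 12.63 t 11.97
.598,.008,.0135,12.5 -> [-0.01, 0.007, 0.442, 0.0, 0.0, 0.001]
```

```bash

python3 -m creep '[[[0,0,0.25,0,0,0],[-0.01,0.007,0.38,0,0,0],[-0.01,0.007,0.43,0,0,0],[-0.01,0.007,0.442,0,0,0],[-0.01,0.007,0.442,0,0,0]]]'
python3 -m creep '[[[0,0,0,0,0,0],[0,0,0,0,0,0],[0,0,0,0,0,0],[0,0,-0.05,0,0,0],[0,0,-0.3,0,0,0],[0,0,-0.7,0,0,0],[0,0,-0.7,0,0,0]]]' -0.2
python3 w.py .54,-.11,.12,-5 .48,-.23,.12,-22 .4095,-.331,.1,-39 .4095,-.331,.009,-39
```

```text
clock: 12.6
tcp_pos: [0.5986, 0.0068, 0.0136]
tcp_rot: [1.965, 2.45, 0.001]
wrist_force: [0.6, -0.1, -1.3]
width: 0.221
gripper_force: 50.0
clock: 13.48
tcp_pos: [0.6, 0.0068, 0.1223]
tcp_rot: [1.963, 2.447, 0.007]
wrist_force: [0.6, 0.8, -1.6]
width: 0.402
gripper_force: 0.0
now [0.6    0.0068 0.1223] yaw_y 12.51 t 13.47
.54,-.11,.12,-5 -> [-0.673, -0.559, 0.013, 0.003, 0.0, 0.146]
.48,-.23,.12,-22 -> [-0.832, -0.329, 0.0, 0.0, 0.0, 0.142]
.4095,-.331,.1,-39 -> [-0.8, -0.184, 0.133, 0.0, 0.0, 0.142]
.4095,-.331,.009,-39 -> [0.0, 0.0, 0.607, 0.0, 0.0, 0.0]
```

```bash

python3 -m creep '[[[-0.673,-0.559,0,0,0,0.146],[-0.673,-0.559,0,0,0,0.146],[-0.673,-0.559,0,0,0,0.146],[-0.673,-0.559,0,0,0,0.146],[-0.673,-0.559,0,0,0,0.146]]]' 1
python3 -m creep '[[[-0.832,-0.329,0,0,0,0.142],[-0.832,-0.329,0,0,0,0.142],[-0.832,-0.329,0,0,0,0.142],[-0.832,-0.329,0,0,0,0.142]]]'
python3 -m creep '[[[-0.8,-0.184,0.13,0,0,0.142],[-0.8,-0.184,0.13,0,0,0.142],[-0.8,-0.184,0.13,0,0,0.142],[-0.8,-0.184,0.13,0,0,0.142],[-0.8,-0.184,0.13,0,0,0.142]]]'
python3 w.py .4095,-.331,.009,-39
python3 - <<'E'
from h import *
a=cv2.resize(CAM["scene"]["pixels"][110:260,150:350],(600,450),interpolation=cv2.INTER_CUBIC)
b=cv2.resize(CAM["top"]["pixels"][110:200,280:390],(220,180),interpolation=cv2.INTER_CUBIC); a[:180,380:]=b
cv2.imwrite("pics/p3.png",a)
E
```

```text
clock: 14.1
tcp_pos: [0.5387, -0.1088, 0.1178]
tcp_rot: [-2.314, -2.125, -0.001]
wrist_force: [0.9, -0.2, 0.8]
width: 1.0
gripper_force: 0.0
clock: 14.6
tcp_pos: [0.4788, -0.2294, 0.1179]
tcp_rot: [-2.604, -1.757, -0.001]
wrist_force: [1.1, 0.7, -0.3]
width: 1.005
gripper_force: 0.0
clock: 15.22
tcp_pos: [0.4091, -0.3294, 0.0985]
tcp_rot: [-2.834, -1.355, -0.001]
wrist_force: [0.1, 0.5, 0.4]
width: 1.002
gripper_force: 0.0
now [ 0.4091 -0.3294  0.0985] yaw_y -38.88 t 15.22
.4095,-.331,.009,-39 -> [-0.007, 0.009, 0.597, 0.0, 0.0, 0.001]
```

View pics/p3.png

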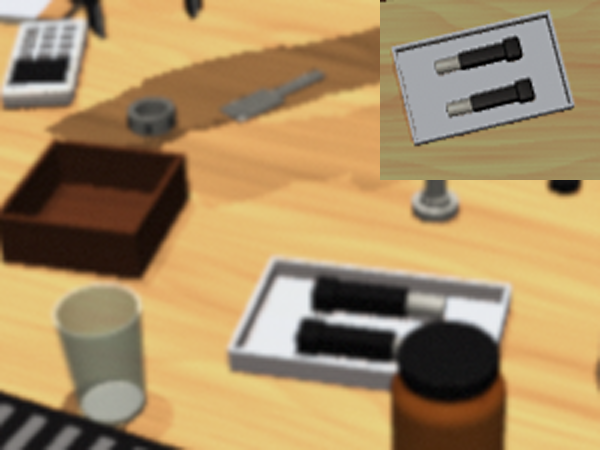

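Both levers lie side by side in the tray (inset (478,56) and (490,98)). The nut is at crop (152,117), between the phone and the spatula. I'll use a slightly smaller opening and descend.

```bash

python3 -m creep '[[[0,0,0.3,0,0,0],[-0.007,0.009,0.5,0,0,0],[-0.007,0.009,0.597,0,0,0],[-0.007,0.009,0.597,0,0,0]]]' 0.7
python3 -m creep '[[[0,0,0,0,0,0],[0,0,0,0,0,0],[0,0,0,0,0,0],[0,0,0,0,0,0],[0,0,0,0,0,0],[0,0,0,0,0,0]]]' -1 50
python3 -m creep '[[[0,0,-0.2,0,0,0],[0,0,-0.5,0,0,0],[0,0,-0.9,0,0,0],[0,0,-0.9,0,0,0]]]'
python3 w.py
```

```text
clock: 15.82
tcp_pos: [0.4081, -0.3322, 0.0087]
tcp_rot: [-2.835, -1.351, 0.0]
wrist_force: [-0.3, -0.1, 1.3]
width: 0.851
gripper_force: 0.0
clock: 16.58
tcp_pos: [0.4085, -0.3329, 0.0104]
tcp_rot: [2.835, 1.35, 0.002]
wrist_force: [-1.6, 2.6, 18.1]
width: 0.531
gripper_force: 48.3
clock: 17.08
tcp_pos: [0.4092, -0.3337, 0.1482]
tcp_rot: [2.831, 1.347, 0.005]
wrist_force: [-0.1, 0.4, -2.6]
width: 0.527
gripper_force: 51.8
now [ 0.4092 -0.3337  0.1482] yaw_y -39.1 t 17.07
```

```bash
python3 w.py .47,-.22,.145,-25 .53,-.10,.145,-8 .56,.03,.145,8 .585,.15,.13,26 .585,.241,.09,26 .585,.241,.0155,26
```

```text
now [ 0.4092 -0.3337  0.1482] yaw_y -39.1 t 17.07
.47,-.22,.145,-25 -> [0.844, -0.164, 0.02, 0.003, 0.0, -0.117]
.53,-.10,.145,-8 -> [0.894, 0.024, 0.0, 0.0, 0.0, -0.142]
.56,.03,.145,8 -> [0.886, 0.077, 0.0, 0.0, 0.0, -0.133]
.585,.15,.13,26 -> [0.769, 0.276, 0.1, 0.0, 0.0, -0.15]
.585,.241,.09,26 -> [0.545, 0.266, 0.267, 0.0, 0.0, 0.0]
.585,.241,.0155,26 -> [0.0, 0.0, 0.497, 0.0, 0.0, 0.0]
```

```bash

python3 -m creep '[[[0.4,-0.08,0,0,0,-0.06],[0.844,-0.164,0,0,0,-0.117],[0.844,-0.164,0,0,0,-0.117],[0.844,-0.164,0,0,0,-0.117]]]'
python3 -m creep '[[[0.4,0.01,0,0,0,-0.07],[0.894,0.024,0,0,0,-0.142],[0.894,0.024,0,0,0,-0.142],[0.894,0.024,0,0,0,-0.142]]]'
python3 -m creep '[[[0.4,0.03,0,0,0,-0.06],[0.886,0.077,0,0,0,-0.133],[0.886,0.077,0,0,0,-0.133],[0.886,0.077,0,0,0,-0.133]]]'
python3 -m creep '[[[0.4,0.14,0.05,0,0,-0.07],[0.769,0.276,0.1,0,0,-0.15],[0.769,0.276,0.1,0,0,-0.15],[0.769,0.276,0.1,0,0,-0.15]]]'
python3 w.py .585,.241,.09,26 .585,.241,.017,26
```

```text
clock: 17.58
tcp_pos: [0.4686, -0.2189, 0.1438]
tcp_rot: [2.65, 1.687, -0.001]
wrist_force: [-1.1, -0.3, 0.0]
width: 0.53
gripper_force: 51.7
clock: 18.08
tcp_pos: [0.5284, -0.0998, 0.1437]
tcp_rot: [2.372, 2.059, -0.001]
wrist_force: [-0.6, -1.1, -0.6]
width: 0.525
gripper_force: 51.7
clock: 18.58
tcp_pos: [0.5585, 0.0293, 0.1437]
tcp_rot: [2.065, 2.368, -0.002]
wrist_force: [0.0, 0.4, -1.0]
width: 0.529
gripper_force: 51.7
clock: 19.08
tcp_pos: [0.5839, 0.1482, 0.1287]
tcp_rot: [1.671, 2.66, -0.003]
wrist_force: [0.7, -0.9, -1.1]
width: 0.529
gripper_force: 51.8
now [0.5839 0.1482 0.1287] yaw_y 25.74 t 19.07
.585,.241,.09,26 -> [0.555, 0.275, 0.257, 0.0, 0.001, -0.002]
.585,.241,.017,26 -> [0.0, 0.0, 0.487, 0.0, 0.0, 0.0]
```

```bash

python3 -m creep '[[[0.3,0.15,0.1,0,0,0],[0.555,0.275,0.257,0,0,0],[0.555,0.275,0.257,0,0,0],[0.555,0.275,0.257,0,0,0],[0.555,0.275,0.257,0,0,0]]]'
python3 -m creep '[[[0,0,0.2,0,0,0],[0,0,0.35,0,0,0],[0,0,0.44,0,0,0],[0,0,0.485,0,0,0],[0,0,0.485,0,0,0]]]'
python3 -m creep '[[[0,0,0,0,0,0],[0,0,0,0,0,0],[0,0,0,0,0,0],[0,0,-0.05,0,0,0],[0,0,-0.3,0,0,0],[0,0,-0.7,0,0,0],[0,0,-0.7,0,0,0]]]' 0.4
python3 w.py .48,.28,.11,30 .3917,.320,.1,34 .3917,.320,.009,34
python3 - <<'E'
from h import *
cv2.imwrite("pics/p4.png",cv2.resize(CAM["scene"]["pixels"][130:260,300:460],None,fx=4,fy=4,interpolation=cv2.INTER_CUBIC))
E
```

```text
clock: 19.7
tcp_pos: [0.5852, 0.242, 0.091]
tcp_rot: [1.669, 2.66, 0.0]
wrist_force: [0.4, -0.0, -0.8]
width: 0.527
gripper_force: 51.8
clock: 20.32
tcp_pos: [0.5845, 0.2439, 0.0179]
tcp_rot: [1.666, 2.663, 0.0]
wrist_force: [0.2, -0.6, -0.2]
width: 0.529
gripper_force: 51.8
clock: 21.2
tcp_pos: [0.5859, 0.2449, 0.1273]
tcp_rot: [1.664, 2.661, 0.009]
wrist_force: [1.4, -1.0, -0.1]
width: 0.703
gripper_force: 0.0
now [0.5859 0.2449 0.1273] yaw_y 25.95 t 21.2
.48,.28,.11,30 -> [0.519, -0.533, 0.112, 0.003, 0.0, -0.034]
.3917,.320,.1,34 -> [0.525, -0.376, 0.067, 0.0, 0.0, -0.033]
.3917,.320,.009,34 -> [0.0, 0.0, 0.607, 0.0, 0.0, 0.0]
```

View pics/p4.png

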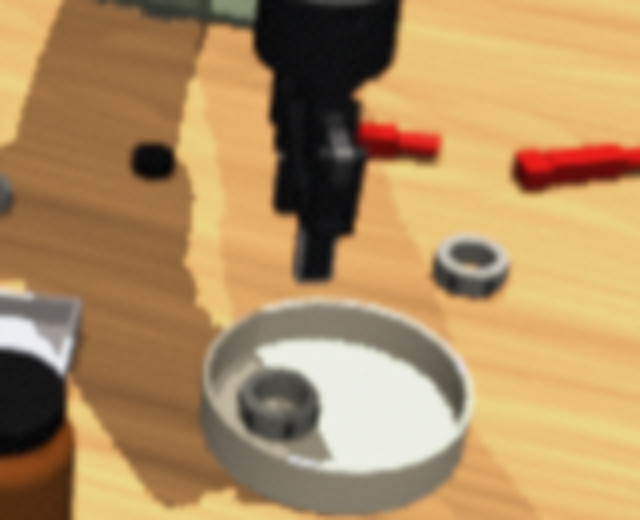

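Nut 1 lies flat in the dish (crop (278,403)). Nut 2 is at crop (471,265) and its surroundings are clear.

```bash

python3 -m creep '[[[0.3,-0.3,0,0,0,-0.034],[0.519,-0.533,0.11,0,0,-0.034],[0.519,-0.533,0.11,0,0,-0.034],[0.519,-0.533,0.11,0,0,-0.034]]]' 0.7
python3 -m creep '[[[0.3,-0.2,0,0,0,-0.033],[0.525,-0.376,0.067,0,0,-0.033],[0.525,-0.376,0.067,0,0,-0.033],[0.525,-0.376,0.067,0,0,-0.033],[0.525,-0.376,0.067,0,0,-0.033]]]'
python3 w.py .3917,.3205,.009,34
```

```text
clock: 21.8
tcp_pos: [0.4786, 0.2787, 0.1057]
tcp_rot: [-1.57, -2.721, 0.001]
wrist_force: [1.0, -0.0, 0.4]
width: 0.851
gripper_force: 0.0
clock: 22.42
tcp_pos: [0.3912, 0.3183, 0.096]
tcp_rot: [1.477, 2.772, 0.0]
wrist_force: [0.5, 0.3, 1.1]
width: 0.85
gripper_force: 0.0
now [0.3912 0.3183 0.096 ] yaw_y 33.89 t 22.43
.3917,.3205,.009,34 -> [0.011, 0.011, 0.58, 0.0, 0.0, -0.001]
```

```bash

python3 -m creep '[[[0,0,0.3,0,0,0],[0.011,0.011,0.5,0,0,0],[0.011,0.011,0.58,0,0,0],[0.011,0.011,0.58,0,0,0]]]'
python3 -m creep '[[[0,0,0,0,0,0],[0,0,0,0,0,0],[0,0,0,0,0,0],[0,0,0,0,0,0],[0,0,0,0,0,0],[0,0,0,0,0,0]]]' -1 50
python3 -m creep '[[[0,0,-0.2,0,0,0],[0,0,-0.5,0,0,0],[0,0,-0.8,0,0,0],[0,0,-0.8,0,0,0]]]'
python3 w.py .48,.31,.12,30 .555,.305,.09,26 .555,.305,.018,26
```

```text
clock: 22.92
tcp_pos: [0.3908, 0.3209, 0.009]
tcp_rot: [-1.475, -2.773, 0.001]
wrist_force: [0.5, -0.6, 1.5]
width: 0.847
gripper_force: 0.0
clock: 23.68
tcp_pos: [0.3911, 0.3214, 0.0106]
tcp_rot: [1.475, 2.773, 0.003]
wrist_force: [-2.4, -1.0, 19.2]
width: 0.528
gripper_force: 48.1
clock: 24.18
tcp_pos: [0.3917, 0.3218, 0.1324]
tcp_rot: [1.475, 2.772, 0.008]
wrist_force: [-0.1, -0.2, -1.5]
width: 0.53
gripper_force: 51.3
now [0.3917 0.3218 0.1324] yaw_y 33.96 t 24.18
.48,.31,.12,30 -> [-0.394, 0.444, 0.085, 0.003, 0.0, 0.033]
.555,.305,.09,26 -> [-0.279, 0.416, 0.2, 0.0, 0.0, 0.033]
.555,.305,.018,26 -> [0.0, 0.0, 0.48, 0.0, 0.0, 0.0]
```

```bash

python3 -m creep '[[[-0.2,0.22,0,0,0,0.033],[-0.394,0.444,0.08,0,0,0.033],[-0.394,0.444,0.08,0,0,0.033],[-0.394,0.444,0.08,0,0,0.033]]]'
python3 -m creep '[[[-0.15,0.2,0.1,0,0,0.033],[-0.279,0.416,0.2,0,0,0.033],[-0.279,0.416,0.2,0,0,0.033],[-0.279,0.416,0.2,0,0,0.033],[-0.279,0.416,0.2,0,0,0.033]]]'
python3 w.py .555,.306,.018,26
```

```text
clock: 24.68
tcp_pos: [0.4781, 0.3095, 0.1168]
tcp_rot: [-1.569, -2.721, 0.001]
wrist_force: [0.1, 0.1, -0.9]
width: 0.53
gripper_force: 51.5
clock: 25.3
tcp_pos: [0.553, 0.3051, 0.0877]
tcp_rot: [-1.661, -2.667, -0.001]
wrist_force: [-0.1, 0.5, -1.3]
width: 0.534
gripper_force: 51.6
now [0.553  0.3051 0.0877] yaw_y 26.17 t 25.3
.555,.306,.018,26 -> [-0.001, 0.015, 0.465, 0.0, 0.0, 0.001]
```

```bash

python3 -m creep '[[[0,0,0.2,0,0,0],[0,0.015,0.35,0,0,0],[0,0.015,0.43,0,0,0],[0,0.015,0.463,0,0,0],[0,0.015,0.463,0,0,0]]]'
python3 -m creep '[[[0,0,0,0,0,0],[0,0,0,0,0,0],[0,0,0,0,0,0],[0,0,-0.05,0,0,0],[0,0,-0.3,0,0,0],[0,0,-0.8,0,0,0],[0,0,-0.8,0,0,0]]]' 0.4
python3 w.py .51,.20,.14,18 .48,.08,.14,6 .437,-.012,.12,0 .437,-.012,.034,0
```

```text
clock: 25.92
tcp_pos: [0.5558, 0.3056, 0.0178]
tcp_rot: [-1.663, -2.665, -0.0]
wrist_force: [1.5, 0.8, -0.8]
width: 0.531
gripper_force: 51.6
clock: 26.8
tcp_pos: [0.5569, 0.3063, 0.1419]
tcp_rot: [1.662, 2.663, 0.008]
wrist_force: [0.2, 0.6, -1.3]
width: 0.703
gripper_force: 0.0
now [0.5569 0.3063 0.1419] yaw_y 26.07 t 26.8
.51,.20,.14,18 -> [-0.499, -0.593, 0.009, 0.003, -0.001, 0.067]
.48,.08,.14,6 -> [-0.699, -0.437, 0.0, 0.0, 0.0, 0.1]
.437,-.012,.12,0 -> [-0.58, -0.349, 0.133, 0.0, 0.0, 0.05]
.437,-.012,.034,0 -> [0.0, 0.0, 0.573, 0.0, 0.0, 0.0]
```

```bash

python3 -m creep '[[[-0.25,-0.3,0,0,0,0.067],[-0.499,-0.593,0,0,0,0.067],[-0.499,-0.593,0,0,0,0.067],[-0.499,-0.593,0,0,0,0.067]]]' 0.2
python3 -m creep '[[[-0.35,-0.22,0,0,0,0.05],[-0.699,-0.437,0,0,0,0.1],[-0.699,-0.437,0,0,0,0.1],[-0.699,-0.437,0,0,0,0.1]]]'
python3 -m creep '[[[-0.3,-0.17,0,0,0,0.05],[-0.58,-0.349,0.1,0,0,0.05],[-0.58,-0.349,0.1,0,0,0.05],[-0.58,-0.349,0.1,0,0,0.05],[-0.58,-0.349,0.1,0,0,0.05]]]'
python3 w.py .437,-.012,.034,0
python3 - <<'E'
from h import *
a=cv2.resize(CAM["scene"]["pixels"][110:260,250:450],(600,450),interpolation=cv2.INTER_CUBIC)
b=cv2.resize(CAM["top"]["pixels"][130:220,190:270],(213,240),interpolation=cv2.INTER_CUBIC); a[:240,387:]=b
cv2.imwrite("pics/p5.png",a)
E
```

```text
clock: 27.3
tcp_pos: [0.5091, 0.1997, 0.1378]
tcp_rot: [-1.845, -2.542, -0.002]
wrist_force: [-0.7, -0.0, 1.0]
width: 0.599
gripper_force: 0.0
clock: 27.8
tcp_pos: [0.4796, 0.0804, 0.1375]
tcp_rot: [-2.099, -2.337, -0.002]
wrist_force: [0.4, 0.9, 0.7]
width: 0.597
gripper_force: 0.0
clock: 28.42
tcp_pos: [0.4367, -0.0116, 0.1226]
tcp_rot: [-2.218, -2.225, -0.002]
wrist_force: [0.2, -0.1, -0.4]
width: 0.599
gripper_force: 0.0
now [ 0.4367 -0.0116  0.1226] yaw_y 0.17 t 28.43
.437,-.012,.034,0 -> [-0.003, 0.001, 0.591, 0.0, 0.0, 0.001]
```

View pics/p5.png

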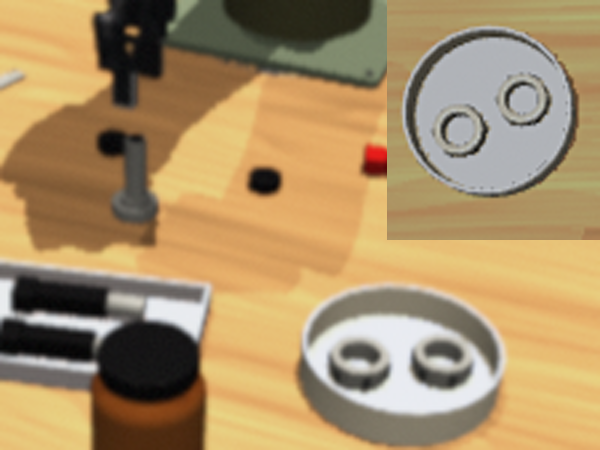

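Both nuts lie flat in the dish (crop (360,362) and (442,360)). The spout stands under the fingers at (135,190). Next I grasp it.

```bash

python3 -m creep '[[[0,0,0.2,0,0,0],[0,0,0.4,0,0,0],[0,0,0.53,0,0,0],[0,0,0.59,0,0,0],[0,0,0.59,0,0,0]]]'
python3 -m creep '[[[0,0,0,0,0,0],[0,0,0,0,0,0],[0,0,0,0,0,0],[0,0,0,0,0,0],[0,0,0,0,0,0],[0,0,0,0,0,0]]]' -1 50
python3 -m creep '[[[0,0,-0.2,0,0,0],[0,0,-0.5,0,0,0],[0,0,-0.8,0,0,0],[0,0,-0.8,0,0,0]]]'
python3 w.py .49,-.15,.15,-12 .584,-.277,.15,-25 .584,-.277,.041,-25
```

```text
clock: 29.15
tcp_pos: [0.4361, -0.0126, 0.034]
tcp_rot: [-2.22, -2.223, 0.0]
wrist_force: [0.3, -0.4, 0.2]
width: 0.598
gripper_force: 0.0
clock: 29.9
tcp_pos: [0.4364, -0.0129, 0.0346]
tcp_rot: [2.22, 2.222, 0.001]
wrist_force: [0.2, 1.0, 9.0]
width: 0.219
gripper_force: 49.3
clock: 30.4
tcp_pos: [0.437, -0.0132, 0.1567]
tcp_rot: [2.219, 2.219, 0.005]
wrist_force: [0.2, 0.4, -2.5]
width: 0.221
gripper_force: 49.0
now [ 0.437  -0.0132  0.1567] yaw_y -0.0 t 30.4
.49,-.15,.15,-12 -> [-0.912, 0.353, 0.046, 0.002, 0.0, 0.1]
.584,-.277,.15,-25 -> [-0.698, 0.789, 0.0, 0.0, 0.0, 0.108]
.584,-.277,.041,-25 -> [0.0, 0.0, 0.727, 0.0, 0.0, 0.0]
```

```bash

python3 -m creep '[[[-0.45,0.17,0,0,0,0.05],[-0.912,0.353,0.03,0,0,0.1],[-0.912,0.353,0.03,0,0,0.1],[-0.912,0.353,0.03,0,0,0.1]]]'
python3 -m creep '[[[-0.3,0.4,0,0,0,0.05],[-0.698,0.789,0,0,0,0.108],[-0.698,0.789,0,0,0,0.108],[-0.698,0.789,0,0,0,0.108],[-0.698,0.789,0,0,0,0.108]]]'
python3 w.py .584,-.277,.041,-25
python3 - <<'E'
from h import *
cv2.imwrite("pics/p6.png",cv2.resize(CAM["scene"]["pixels"][110:230,110:270],None,fx=4,fy=4,interpolation=cv2.INTER_CUBIC))
E
```

```text
clock: 30.9
tcp_pos: [0.4888, -0.151, 0.1486]
tcp_rot: [-2.442, -1.975, 0.001]
wrist_force: [-0.2, 1.4, -0.9]
width: 0.216
gripper_force: 49.1
clock: 31.52
tcp_pos: [0.583, -0.2749, 0.1491]
tcp_rot: [-2.646, -1.692, 0.0]
wrist_force: [0.7, 0.6, -1.2]
width: 0.22
gripper_force: 49.3
now [ 0.583  -0.2749  0.1491] yaw_y -24.82 t 31.52
.584,-.277,.041,-25 -> [-0.01, 0.012, 0.721, -0.001, 0.0, 0.002]
```

View pics/p6.png

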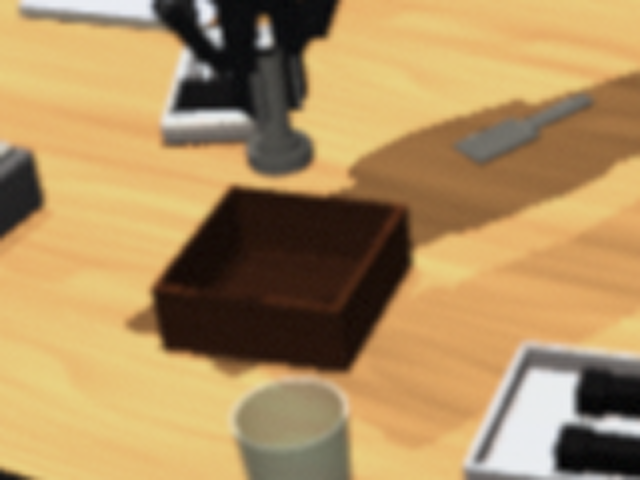

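The spout is held upright above the box (flange at crop (280,155)). I'll lower it slowly.

```bash

python3 -m creep '[[[0,0,0.2,0,0,0],[-0.01,0.01,0.4,0,0,0],[-0.01,0.01,0.55,0,0,0],[-0.01,0.01,0.65,0,0,0],[-0.01,0.01,0.7,0,0,0],[-0.01,0.01,0.715,0,0,0],[-0.01,0.01,0.715,0,0,0]]]'
python3 -m creep '[[[0,0,0.007,0,0,0],[0,0,0.007,0,0,0],[0,0,0.007,0,0,0]]]'
```

```text
clock: 32.5
tcp_pos: [0.5842, -0.2786, 0.0428]
tcp_rot: [2.648, 1.69, 0.001]
wrist_force: [-0.2, 0.2, -0.8]
width: 0.222
gripper_force: 49.3
clock: 32.88
tcp_pos: [0.584, -0.2786, 0.0414]
tcp_rot: [2.648, 1.69, 0.0]
wrist_force: [1.1, 0.4, -0.9]
width: 0.218
gripper_force: 49.3
```

```bash

python3 -m creep '[[[0,0,0.007,0,0,0],[0,0,0.007,0,0,0],[0,0,0.007,0,0,0]]]'
python3 -m creep '[[[0,0,0.005,0,0,0],[0,0,0.005,0,0,0],[0,0,0.005,0,0,0]]]'
```

```text
clock: 33.25
tcp_pos: [0.584, -0.2786, 0.0402]
tcp_rot: [-2.648, -1.69, -0.0]
wrist_force: [0.8, 1.7, -0.7]
width: 0.223
gripper_force: 49.3
clock: 33.62
tcp_pos: [0.5841, -0.2786, 0.0397]
tcp_rot: [2.648, 1.69, 0.0]
wrist_force: [-1.4, 0.8, 5.9]
width: 0.218
gripper_force: 49.7
```

Contact with the box floor. I'll release and retreat straight up.

```bash

python3 -m creep '[[[0,0,0,0,0,0],[0,0,0,0,0,0],[0,0,0,0,0,0],[0,0,0,0,0,0],[0,0,-0.2,0,0,0],[0,0,-0.5,0,0,0],[0,0,-0.9,0,0,0],[0,0,-0.9,0,0,0]]]' 0.1
python3 w.py .48,-.2,.2,-22 .38,-.22,.2,-22
```

```text
clock: 34.62
tcp_pos: [0.5855, -0.2792, 0.1787]
tcp_rot: [2.644, 1.687, 0.006]
wrist_force: [-0.2, 1.2, -0.5]
width: 0.545
gripper_force: 0.0
now [ 0.5855 -0.2792  0.1787] yaw_y -24.93 t 34.62
.48,-.2,.2,-22 -> [0.182, -0.859, -0.147, 0.003, 0.0, -0.024]
.38,-.22,.2,-22 -> [-0.373, -0.568, 0.0, 0.0, 0.0, 0.0]
```

```bash

python3 -m creep '[[[0.1,-0.4,-0.14,0,0,0],[0.18,-0.86,-0.14,0,0,0],[0.18,-0.86,-0.14,0,0,0],[0.18,-0.86,-0.14,0,0,0],[0.18,-0.86,-0.14,0,0,0]]]'
python3 -m creep '[[[-0.2,-0.3,0,0,0,0],[-0.37,-0.5,0,0,0,0],[-0.37,-0.5,0,0,0,0],[-0.37,-0.5,0,0,0,0],[-0.37,-0.5,0,0,0,0],[-0.37,-0.5,0,0,0,0]]]'
python3 - <<'E'
from h import *
a=CAM["scene"]["pixels"][130:270,120:440]; b=CAM["top"]["pixels"][60:220,180:500]
cv2.imwrite("pics/end.png",cv2.resize(np.vstack([a,b]),None,fx=1.95,fy=1.95,interpolation=cv2.INTER_CUBIC))
E
```

```text
clock: 35.25
tcp_pos: [0.4793, -0.2004, 0.1951]
tcp_rot: [2.649, 1.689, 0.001]
wrist_force: [0.6, -0.6, 0.2]
width: 0.551
gripper_force: 0.0
clock: 36.0
tcp_pos: [0.3875, -0.2183, 0.1953]
tcp_rot: [-2.648, -1.691, -0.0]
wrist_force: [0.0, 0.1, -0.7]
width: 0.548
gripper_force: 0.0
```

View pics/end.png

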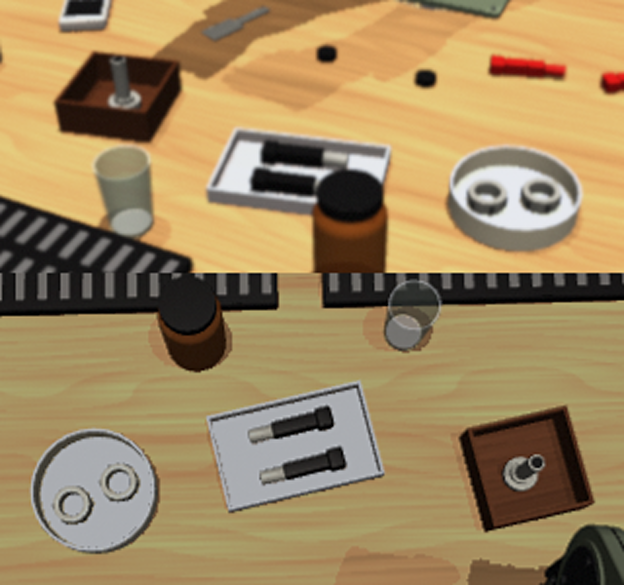

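Everything is in place: the spout is upright in the box (524,470), the levers lie side by side in the tray (290,425)/(302,465), the nuts are in the dish (73,505)/(119,482), and the glass is standing where it was.

```bash
python3 -c "
from bench import manip
print(manip.close_job())"
```

```text
the job is handed in; nothing more can be done
None
```

The job is handed in at about 36 s: both levers lie side by side in the tray, both nuts are in the dish, the spout stands upright in the box, and the glass is untouched.

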